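# Load two bays of a click-stop rotary feeder

## Task

Load the round five-bay rotary bird feeder. Lay both wooden dumb-bells down in the bay that now shows in the lid's opening, turn the knob one click clockwise (seen from above) so that the next bay clicks fully home in the opening, then lay the mineral block down in that bay. Let go of everything and do not shift anything else on the stand.

Things in the scene. Friction and masses are not known exactly. Their poses are not given: they have to be found in the camera images.
- feeder: fixed round grey feeder drum with a clear lid, 330 mm across, lid top 61 mm above the table. The lid covers all but a 72-degree sector, the opening, which points along this frame's -x axis, runs from 40 mm radius out to the rim and has a grey strip along each side edge. Origin: centre of its underside, on the table and on the turning axis; z up
- opening (a point): point in the middle of the lid's opening, 95 mm from the turning axis, 61 mm above the table; axes as feeder
- carousel (a joint): angle (rad) of the white five-bay turntable under the lid; 0 with bay_first in the opening, 1.257 with bay_next there; grows clockwise seen from above. Spring click stops every 1.257 rad (72 degrees): let go, it pulls itself to the nearest. Turning it takes about 0.2 N m
- knob (a point): point on the turning axis on top of the turntable's knob, 99 mm above the table. The knob is an upright grey bar 66 mm long, 18 mm thick, 36 mm high (63 to 99 mm above the table), along this frame's x axis, turning with the turntable; grip it from above across its thickness
- bay_first (a point): point on the floor of the bay that shows in the opening at the start, 95 mm from the turning axis, 16 mm above the table; turns with the turntable. Each bay is a 72-degree sector between 4 mm dividers, from the hub at 36 mm radius to the wall at 145 mm, 40 mm deep
- bay_next (a point): the same point of the next bay, which comes to the opening when the turntable has turned one click clockwise; 16 mm above the table
- dumbbell1: loose dumb-bell foot toy of bare wood: 84 mm long, a round shaft 18 mm thick and 48 mm long between two 26 x 26 x 18 mm square ends; lies on the table, grasp it across the shaft. Origin: its centre, 13 mm above what it lies on; x axis along its length
- dumbbell2: second loose dumb-bell foot toy of bare wood: 84 mm long, a round shaft 18 mm thick and 48 mm long between two 26 x 26 x 18 mm square ends; lies on the table, grasp it across the shaft. Origin: its centre, 13 mm above what it lies on; x axis along its length
- block: loose plain rectangular block of off-white mineral, 90 x 40 x 28 mm (length, width, height). Origin: its centre, 14 mm above what it lies on; x axis along its length, y across its 40 mm width
- cup: bystander: stainless steel cup, 72 mm across, 55 mm high; origin under its centre
- ladder: bystander: red plastic ladder lying flat, 180 x 61 x 12 mm, along its x axis; origin under its centre
- nestpot: bystander: terracotta nest pot, 100 mm across, 62 mm high; origin under its centre
- seedbox: bystander: closed wooden seed box with hinged lid, 104 x 154 x 55 mm (x, y, z); origin under its centre
- jar: bystander: closed glass jar, 64 mm across, 62 mm high; origin under its centre
- dish: bystander: low ceramic dish, 68 mm across, 22 mm high; origin under its centre
Mind the look-alikes: they are no part of the job. Leave any purple or yellow look-alike of the block alone.

How it is judged (in metres and radians):
On the way, in this order (a step that is already met when the one before it is completed fails the run):
1. both dumb-bells lie released in the first bay, which is still clicked home in the opening (horizontal distance between each of dumbbell1, dumbbell2 and bay_first below 0.058 m and height (world z) of each of dumbbell1, dumbbell2 below 0.042 m and value of joint carousel between -0.07 and 0.07 rad and contact force between the fingers and dumbbell1 below 0.5 N and contact force between the fingers and dumbbell2 below 0.5 N), for 0.2 s.
2. the turntable has been turned one click clockwise and stands home, with both dumb-bells still in the first bay (horizontal distance between each of dumbbell1, dumbbell2 and bay_first below 0.058 m and height (world z) of each of dumbbell1, dumbbell2 below 0.042 m and value of joint carousel between 1.187 and 1.327 rad), for 0.2 s.
At the end, for the whole second after the job is handed in: Both dumb-bells lie in the first bay (centre within 58 mm of its point bay_first, below 42 mm height), the mineral block lies in the next bay (centre within 58 mm of bay_next, below 44 mm height), the turntable stands one click clockwise of its start (1.257 rad, within 0.07), and all are at rest (all of step 2 and horizontal distance between block and bay_next below 0.058 m and height (world z) of block below 0.044 m and linear speed of each of dumbbell1, dumbbell2, block below 0.03 m/s and velocity of joint carousel between -0.05 and 0.05 rad/s); the robot touches nothing.
It fails at once if the turntable is turned the wrong way or more than one click (value of joint carousel below -0.63 rad or value of joint carousel above 1.89 rad).
It fails at once if a bystander (cup, ladder, pot, box, jar, dish) is shifted by more than 30 mm (distance of any of cup, ladder, nestpot, seedbox, jar, dish from where it was at the start of the episode above 0.03 m).
It also fails if it takes over 72 s, if anything falls off the work surface, if the arm or the gripper's body presses on something with over 40 N, if the wrist force passes 120 N, or if a joint passes its speed limit or range.

## Robot

A 7-joint arm with a two-finger parallel gripper is mounted at the origin on the work surface. World frame = base frame: x ahead of the robot, y to its left, z up, the work surface at z = 0. Lengths are in mm, angles in rad, forces in N, time in s.
With the tool pointing down it reaches from about 400 to 875 mm from the base axis. Payload 4.4 kg.
Tool frame: the origin (TCP) lies at the very end of the fingers, on their centre line; the grasp point (between the pads) lies 19 mm behind it; z points along the fingers, y is the line along which they close (so a half turn about z gives the same grasp; the last joint's range is limited). The gripper opens to 85 mm and grips with 20 to 120 N. Pads are 22 mm wide; open, the fingers measure 114 mm over their backs; the gripper's body (76 mm by 85 mm) begins 54 mm behind the grasp point. The pads swing forward as they close: fully open they stand 13 mm farther back than shut.
Start: joints at [-1.19, 0.628, 0.038, 1.517, -0.027, 0.996, -0.02], TCP at [280.833, 586.217, 231.313] pointing down, gripper open.
Joint ranges: [-3.06, 3.06], [-0.37, 2.12], [-1.25, 1.32], [0.18, 2.47], [-1.1, 4.24], [0.23, 1.98], [-2.94, 2.94]. Speed limits (rad/s): [2.57, 2.57, 3.14, 3.14, 3.14, 3.14, 3.14].

## Interface

Orientations are given as [roll, pitch, yaw] about the fixed x, y, z axes, in that order (R = Rz(yaw) Ry(pitch) Rx(roll)).
In Python, from cell import status, get_image, ctrl, models gives the robot as it stands.
- The arm moves only by the shell command python3 -m handwheel 'ROWS' [OPENING]. ROWS is JSON, a list of rows, each an object with "delta_pos": the shift along the world's x, y, z in cm, a list of three; "yaw": the turn about the world's z in rad. A call has 1 to 10 rows; each row shifts and turns the commanded pose from where the row before left it; what a row does not reach is not made up. A row lasts 1/12 s, in which the tool goes at most 41.7 mm and 7.16 degrees, less where a joint would pass 70% of its speed; a pose out of reach is approached as far as the arm can. A call is refused whole if a number of a shift passes 4.17 or a number of a turn 0.125, either way. A call with a gripper value outside its range is refused whole. OPENING is the opening, from -1 (shut) to 1 (fully open), set as the call begins (- or left out, the last holds). The fingers move at their own pace and stop on an object; the grip force is fixed at half the most. Time passes only in rows, so rows that do not move let the fingers close. It gives the time, the measured TCP pose, the force, the opening and the grip force at its end, in the units of the state.
- status.read_state(): the state, without advancing time (a new reading comes with each control period).
- get_image(name): name is "side" or "top"; returns a dict with "color" (480x640x3 uint8, red, green, blue), "z_map" (480x640 float32, mm along the optical axis (not along the pixel's ray), 0 where there is no reading), "fx", "fy", "cx", "cy" (pixels), "position" and "rotation" of the camera in the world. Camera axes: x right, y up, looking along -z (the intrinsics and any distortion apply to the point x, -y, -z); pixel columns grow to the right and rows downward; lengths in mm; the calibration is good to about 2 mm. A picture is of the moment at which its call begins.
- ctrl.finish_job(): hands the job in; it is judged then, once.
Trained networks look in a picture, given as the dict that the camera call returned (one of the last four; its "shot" number tells which), for a name from the list of things; names that differ only in an ending like _2 or _b are one class to them, and where a whole thing is asked for, a point or a joint stands for the part that bears it (a point fixed in the world has none). Each returns a list of dicts, best first, with "score" (0 to 1); they miss things now and then, are a little off and sometimes report something else, mostly with a low value. They report only what shows in the picture. A call takes as long as a camera call. They do not tell look-alikes from the thing itself.
- models.boxes_of(picture, name): "rect" ([left, top, right, bottom] in pixels, round what is visible of it).
The state is a dict: "clock": time; "qpos": joint angles; "qd": joint speeds; "tau": joint torques, N m; "eef_pos": TCP position; "tool_rot": TCP orientation; "force": force on the tool from outside, world axes, zero at the start; "torque": the same for the moment, N m; "width": finger opening in mm; "gripper_force": force on a finger pad.
Only numpy, scipy, OpenCV 4.12 (cv2) and the standard library are available. Lean on these libraries where they do the work, as an engineer would, in place of code of your own. Each camera call takes 0.05 s, during which the arm holds its last target. There are 200 camera calls.

## Working session

There is one attempt and no reset: what is moved stays moved. The work goes in short steps, Python scripts to look and compute and a shell command to move; the robot and the scene stay as the last step left them, time stands still between calls to the robot, and variables do not carry over. Pictures are saved under pics/ and viewed, at most 10 in all, crops included, and the job is handed in when it is done.

```bash
mkdir -p pics
cat > h.py <<'E'
import numpy as np, cv2
from cell import status, get_image, ctrl, models
def world(p,mask=None):
    z=p["z_map"].astype(float); v,u=np.mgrid[0:480,0:640]
    P=np.stack([(u-p["cx"])/p["fx"]*z,-(v-p["cy"])/p["fy"]*z,-z],-1)
    R=np.array(p["rotation"])
    if R.shape!=(3,3):
        from scipy.spatial.transform import Rotation as Ro
        R=Ro.from_euler('xyz',R).as_matrix()
    W=P@R.T+np.array(p["position"]); W[z==0]=np.nan
    return W
def save(n,c): cv2.imwrite("pics/"+n,c[...,::-1])
E
python3 - <<'E'
from h import *
print(status.read_state())
for n in("top","side"):
    p=get_image(n); save(n+"0.png",p["color"]); print(n,{k:p[k] for k in p if k not in("color","z_map")}, (p["z_map"]==0).mean())
    W=world(p)
    for k in("feeder","knob","bay_first","dumbbell1","block","cup","ladder","nestpot","seedbox","jar","dish"):
        for b in models.boxes_of(p,k)[:5]:
            l,t,r,bo=[int(round(x)) for x in b["rect"]]; print(k,round(b["score"],2),(l,t,r,bo),np.round(np.nanmedian(W[t+(bo-t)//3:bo-(bo-t)//3+1,l+(r-l)//3:r-(r-l)//3+1].reshape(-1,3),0)))
E
```

```text
{'clock': 0.0, 'qpos': array([-1.18977531,  0.6293675 ,  0.03843829,  1.51832533, -0.02701093,
        0.99624356, -0.02000337]), 'qd': array([-0.00026912,  0.00059753, -0.00073005, -0.00161068, -0.0011111 ,
        0.00028307, -0.00181038]), 'tau': array([-2.04949778e-03, -5.63405442e+01,  1.22533556e+00, -1.93442005e+01,
        1.08605289e-02,  1.01827201e-02,  5.96997438e-06]), 'eef_pos': array([280.58070439, 585.67445597, 230.38877525]), 'tool_rot': array([-3.13976676e+00,  1.26670344e-05,  2.69476626e+00]), 'force': array([0.05349261, 0.66484456, 0.49664818]), 'torque': array([-0.00010017, -0.01279796,  0.02293382]), 'gripper_force': 0.0, 'width': 85.56233464936574}
top {'fx': 485.1523072094113, 'fy': 485.1523072094113, 'cx': 318.83670529971096, 'cy': 235.7694442244262, 'position': array([ 243.50872374,   11.08657781, 1337.15085136]), 'rotation': array([ 0.16844209,  0.00213216, -1.56352294]), 'shot': 1} 0.003896484375
feeder 0.56 (258, 122, 377, 241) [608.  19.  60.]
knob 0.84 (276, 161, 339, 238) [570.  49.  18.]
bay_first 0.57 (276, 161, 335, 235) [573.  54.  18.]
dumbbell1 
[... 1377 characters left out ...]
65 (382, 378, 481, 478) [ 389. -507.   56.]
dumbbell1 0.59 (427, 318, 470, 352) [ 573. -343.   17.]
dumbbell1 0.51 (232, 201, 260, 222) [370. 271.  19.]
block 0.8 (314, 160, 335, 184) [661. 327.  28.]
block 0.76 (268, 166, 300, 193) [532. 347.  28.]
block 0.7 (188, 202, 204, 229) [240. 300.  30.]
cup 0.87 (328, 321, 368, 361) [ 384. -251.    9.]
cup 0.24 (386, 378, 480, 480) [ 390. -509.   56.]
ladder 0.78 (188, 162, 251, 192) [375. 492.   6.]
seedbox 0.75 (385, 381, 479, 480) [ 387. -511.   56.]
seedbox 0.43 (313, 204, 381, 254) [568.  55.  27.]
jar 0.82 (485, 370, 523, 418) [ 545. -520.   62.]
jar 0.47 (430, 320, 470, 351) [ 575. -346.   18.]
dish 0.86 (265, 231, 286, 246) [398. 131.   8.]
```

View pics/top0.png

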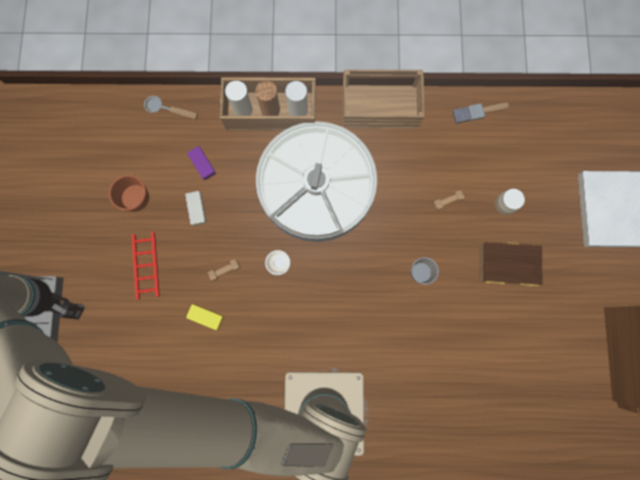

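View pics/side0.png

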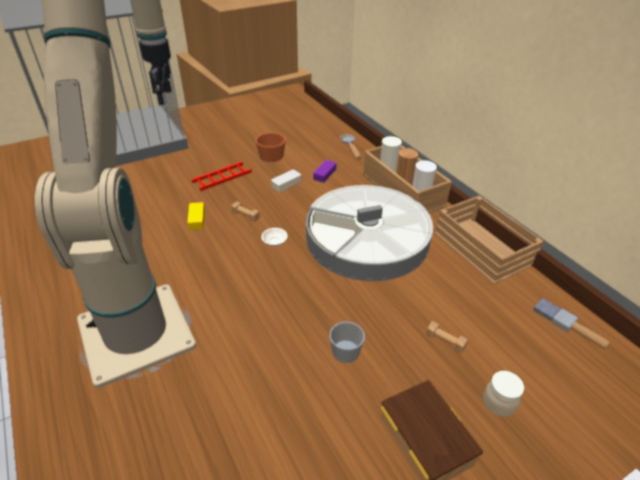

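The top view shows the feeder at (317,180) with its opening towards the lower left, the knob at (317,175), dumb-bells at (224,270) and (449,200), and the white block at (195,208) beside the purple one. The side view agrees. Next I measure the poses from depth in both views.

```bash
cat >> h.py <<'E'
def rect(pts):
    (c,s,a)=cv2.minAreaRect(pts[:,:2].astype(np.float32))
    if s[0]<s[1]: a+=90; s=s[::-1]
    return np.round(c,1),np.round(s,1),round(float(np.radians(a)),3)
def roi(W,c,r,lo,hi):
    m=(np.hypot(W[...,0]-c[0],W[...,1]-c[1])<r)&(W[...,2]>lo)&(W[...,2]<hi)
    return W[m]
E
python3 - <<'E'
from h import *
for n in("top","side"):
    p=get_image(n); W=world(p); print(n)
    t=roi(W,(500,-100),60,-30,30); print(" table z",np.median(t[:,2]))
    for k,c,r,lo in(("db A",(371,273),62,7),("db B",(570,-347),62,7),("block",(536,355),65,8)):
        q=roi(W,c,r,lo,60); print(k,len(q),rect(q),"mean",np.round(q.mean(0),1),"ztop",np.round(np.percentile(q[:,2],[50,90,98]),1))
    q=roi(W,(625,20),230,52,72); o,rr=cv2.minEnclosingCircle(q[:,:2].astype(np.float32)); print("feeder",np.round(o,1),rr,np.median(q[:,2]))
    q=roi(W,o,60,86,115); print("knob",len(q),rect(q),"mean",q.mean(0).round(1),np.median(q[:,2]))
    # opening: low points inside
    q=roi(W,o,140,8,30); q=q[np.hypot(*(q[:,:2]-o).T)>45]; d=q[:,:2].mean(0)-o
    print("bay floor dir",len(q),np.arctan2(d[1],d[0]),np.median(q[:,2]),q.mean(0).round())
E
```

```text
top
 table z 0.4044077867225724
db A 269 (array([363.2, 277.5]), array([97.1, 80.3]), 1.949) mean [371.7 275.5  21.9] ztop [22.6 27.9 29.8]
db B 266 (array([ 568.8, -343.7]), array([110.6,  70.5]), 1.39) mean [ 571.2 -342.3   21.6] ztop [22.7 28.4 30.7]
block 511 (array([536.1, 353.6]), array([109.5,  65.6]), 0.07) mean [542.5 358.5  26.9] ztop [27.7 31.3 32.7]
feeder [660.5  20.5] 206.04345703125 60.25530399199408
knob 128 (array([626.3,  24. ]), array([50.2, 18.3]), 2.939) mean [626.4  23.5  99.3] 99.41826604134599
bay floor dir 728 2.957832996213994 16.55070581992493 [554.  40.  17.]
side
 table z 2.2311940297784076
db A 244 (array([370.2, 271.7]), array([91.3, 29.5]), 2.04) mean [368.6 268.7  20.7] ztop [21.9 27.8 29.5]
db B 463 (array([ 569.9, -345.7]), array([84.2, 28.3]), 1.979) mean [ 567.4 -348.4   21.4] ztop [22.3 27.9 29.1]
block 366 (array([541.8, 358.1]), array([92.5, 43.6]), 0.195) mean [537.9 352.1  23.9] ztop [27.1 30.5 32.1]
feeder [659.1  20.9] 207.3422088623047 61.06076436538723
knob 153 (array([623.9,  21.2]), array([49.2, 22.9]), 2.925) mean [623.2  18.8  96.6] 98.37112113866215
bay floor dir 411 2.814739116266594 17.78591189405313 [556.  56.  19.]
```

```bash
cat >> h.py <<'E'
def pose(p,c,r,lo,hi=60):
    W=world(p); m=(np.hypot(W[...,0]-c[0],W[...,1]-c[1])<r)&(W[...,2]>lo)&(W[...,2]<hi)
    n,l,s,_=cv2.connectedComponentsWithStats(cv2.morphologyEx(m.astype(np.uint8),cv2.MORPH_OPEN,np.ones((2,2))),connectivity=4)
    if n<2: return None
    q=W[l==1+np.argmax(s[1:,4])]; xy=q[:,:2]; w,v=np.linalg.eigh(np.cov((xy-xy.mean(0)).T))
    e=v[:,1]; R=np.stack([e,[-e[1],e[0]]]); lo_,hi_=np.percentile(xy@R.T,[1.5,98.5],axis=0)
    return dict(n=len(q),c=np.round((lo_+hi_)/2@R,1),mean=q.mean(0).round(1),size=np.round(hi_-lo_,1),yaw=round(float(np.arctan2(e[1],e[0])%np.pi),3),z=np.percentile(q[:,2],[50,90]).round(1))
E
python3 - <<'E'
from h import *
from scipy.optimize import least_squares
for n in("top","side"):
    p=get_image(n); print(n)
    for k,c,r,lo in(("A",(371,273),55,10),("B",(570,-346),55,10),("block",(539,356),58,17),("knob",(625,22),50,88)): print(k,pose(p,c,r,lo,115))
    W=world(p); q=W[(np.abs(W[...,2]-60)<6)]; d=np.hypot(q[:,0]-625,q[:,1]-22); q=q[d<185]; a=np.arctan2(q[:,1]-22,q[:,0]-625)
    rim=[]
    for i in np.linspace(-np.pi,np.pi,73)[:-1]:
        s=q[(a>=i)&(a<i+.0873)]
        if len(s)>5: rr=np.hypot(s[:,0]-625,s[:,1]-22); rim.append(s[np.argsort(rr)[int(.97*len(s))],:2])
    rim=np.array(rim); f=least_squares(lambda v:np.hypot(rim[:,0]-v[0],rim[:,1]-v[1])-v[2],[625,22,165],loss="soft_l1"); print("rim",f.x.round(1),len(rim))
    o=f.x[:2]; d=W[...,:2]-o; rr=np.hypot(d[...,0],d[...,1]); m=(rr>60)&(rr<135)&(W[...,2]>8)&(W[...,2]<45); an=np.arctan2(d[...,1],d[...,0])[m]%(2*np.pi); print("opening ang 2..98%",np.percentile(an,[2,50,98]).round(3))
    b=[255,120,380,245] if n=="top" else [300,180,440,285]
    save(n+"_f.png",cv2.resize(p["color"][b[1]:b[3],b[0]:b[2]],None,fx=5,fy=5,interpolation=cv2.INTER_CUBIC)[:600,:800])
E
```

```text
top
A {'n': 258, 'c': array([nan, nan]), 'mean': array([nan, nan, nan]), 'size': array([nan, nan]), 'yaw': nan, 'z': array([nan, nan])}
B {'n': 246, 'c': array([nan, nan]), 'mean': array([nan, nan, nan]), 'size': array([nan, nan]), 'yaw': nan, 'z': array([nan, nan])}
block {'n': 479, 'c': array([nan, nan]), 'mean': array([nan, nan, nan]), 'size': array([nan, nan]), 'yaw': nan, 'z': array([nan, nan])}
knob {'n': 171, 'c': array([nan, nan]), 'mean': array([nan, nan, nan]), 'size': array([nan, nan]), 'yaw': nan, 'z': array([nan, nan])}
rim [619.3  25.5 162.8] 72
opening ang 2..98% [2.328 2.927 3.548]
side
A {'n': 216, 'c': array([nan, nan]), 'mean': array([nan, nan, nan]), 'size': array([nan, nan]), 'yaw': nan, 'z': array([nan, nan])}
B {'n': 441, 'c': array([nan, nan]), 'mean': array([nan, nan, nan]), 'size': array([nan, nan]), 'yaw': nan, 'z': array([nan, nan])}
block {'n': 284, 'c': array([nan, nan]), 'mean': array([nan, nan, nan]), 'size': array([nan, nan]), 'yaw': nan, 'z': array([nan, nan])}
knob {'n': 187, 'c': array([nan, nan]), 'mean': array([nan, nan, nan]), 'size': array([nan, nan]), 'yaw': nan, 'z': array([nan, nan])}
rim [616.9  23.8 164. ] 72
opening ang 2..98% [2.283 2.579 3.229]
```

View pics/top_f.png

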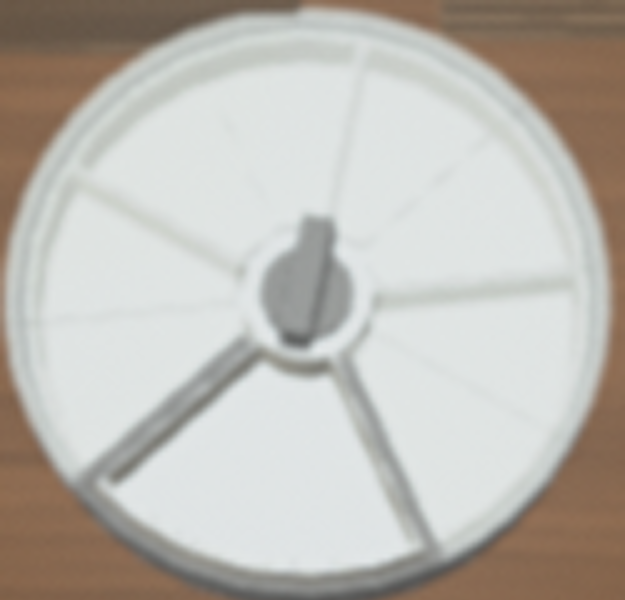

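```bash
sed -i 's/q=W\[l==1+np.argmax(s\[1:,4\])\]/q=W[(l==1+np.argmax(s[1:,4]))\&m]/' h.py
cat >> h.py <<'E'
def proj(p,X):
    from scipy.spatial.transform import Rotation as Ro
    c=(np.atleast_2d(X)-p["position"])@Ro.from_euler('xyz',p["rotation"]).as_matrix()
    return np.stack([p["cx"]+p["fx"]*c[:,0]/-c[:,2],p["cy"]+p["fy"]*c[:,1]/c[:,2]],-1)
E
python3 - <<'E'
from h import *
ims=[]
for n in("top","side"):
    p=get_image(n); print(n)
    for k,c,r,lo in(("A",(371,273),55,10),("B",(570,-346),55,10),("block",(539,356),58,17),("knob",(623,22),55,70)): print(k,pose(p,c,r,lo,115))
    W=world(p); print("knob extremes z>75", [roi(W,(623,22),60,75,115)[:,i].round() [[0,-1]] for i in (0,1)])
    b=[255,120,380,245] if n=="top" else [300,165,440,290]
    im=cv2.resize(p["color"][b[1]:b[3],b[0]:b[2]],None,fx=4,fy=4,interpolation=cv2.INTER_CUBIC)
    for (cx,cy),col in(((619,24.5),(255,0,0)),((625,22),(0,0,255))):
        th=np.linspace(0,2*np.pi,90); d=2.93
        cir=np.c_[cx+165*np.cos(th),cy+165*np.sin(th),0*th+61]
        u=np.array([np.cos(d),np.sin(d)]); v=np.array([-u[1],u[0]])
        k=np.array([np.r_[np.array([cx,cy])+a*33*u+bb*9*v,99] for a,bb in((1,1),(1,-1),(-1,-1),(-1,1))])
        for P in(cir,k): cv2.polylines(im,[((proj(p,P)-b[:2]+.5)*4).round().astype(int)],True,col,1)
    ims.append(im[:500,:])
ims=[cv2.resize(i,(400,400)) for i in ims]
save("ov.png",np.hstack(ims))
E
```

```text
top
A {'n': 206, 'c': array([371.4, 273.2]), 'mean': array([370.8, 273.8,  23.1]), 'size': array([80.4, 20.8]), 'yaw': 2.027, 'z': array([23.4, 28.8])}
B {'n': 192, 'c': array([ 570.9, -344.9]), 'mean': array([ 570.5, -344.7,   23.4]), 'size': array([81.8, 20.8]), 'yaw': 1.985, 'z': array([23.7, 28.7])}
block {'n': 437, 'c': array([543. , 358.7]), 'mean': array([542.3, 358.1,  27.7]), 'size': array([84.5, 37.1]), 'yaw': 0.207, 'z': array([28. , 31.7])}
knob {'n': 159, 'c': array([617.1,  23.9]), 'mean': array([614.7,  23.9,  96. ]), 'size': array([62.9, 14.4]), 'yaw': 2.924, 'z': array([ 98.3, 102.1])}
knob extremes z>75 [array([649., 586.]), array([27., 24.])]
side
A {'n': 196, 'c': array([370.2, 270.4]), 'mean': array([368.9, 267.5,  21.1]), 'size': array([79.9, 24.7]), 'yaw': 2.031, 'z': array([21.9, 27.5])}
B {'n': 394, 'c': array([ 570., -348.]), 'mean': array([ 567.8, -349.9,   22. ]), 'size': array([78.6, 23.7]), 'yaw': 1.988, 'z': array([22.7, 27.8])}
block {'n': 258, 'c': array([541.1, 354.4]), 'mean': array([538.7, 350.6,  27. ]), 'size': array([86.7, 37. ]), 'yaw': 0.191, 'z': array([28. , 31.2])}
knob {'n': 298, 'c': array([615.4,  20.3]), 'mean': array([614. ,  18.1,  88.7]), 'size': array([64.1, 15.4]), 'yaw': 2.947, 'z': array([ 90. , 100.7])}
knob extremes z>75 [array([647., 595.]), array([26., 19.])]
```

View pics/ov.png

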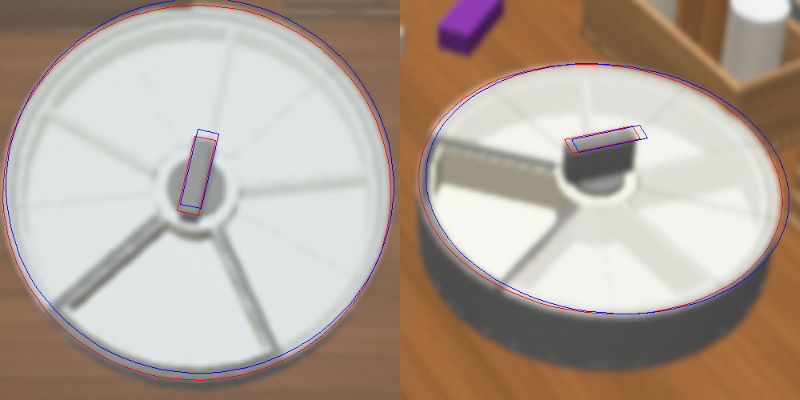

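The red outline (centre 619, 24.5; axis 2.93 rad) fits the rim and knob in both views. The blue outline is off by about 6 mm. I start with dumb-bell A at (371, 272.5), yaw 2.03.

```bash
python3 -m handwheel '[{"delta_pos":[0.91,-3.13,-1.0],"yaw":-0.0665},{"delta_pos":[0.91,-3.13,-1.0],"yaw":-0.0665},{"delta_pos":[0.91,-3.13,-1.0],"yaw":-0.0665},{"delta_pos":[0.91,-3.13,-1.0],"yaw":-0.0665},{"delta_pos":[0.91,-3.13,-1.0],"yaw":-0.0665},{"delta_pos":[0.91,-3.13,-1.0],"yaw":-0.0665},{"delta_pos":[0.91,-3.13,-1.0],"yaw":-0.0665},{"delta_pos":[0.91,-3.13,-1.0],"yaw":-0.0665},{"delta_pos":[0.91,-3.13,-1.0],"yaw":-0.0665},{"delta_pos":[0.91,-3.13,-1.0],"yaw":-0.0665}]' 0
python3 -m handwheel '[{"delta_pos":[0,0,0],"yaw":0},{"delta_pos":[0,0,0],"yaw":0}]'; python3 -c "
from h import *
s=status.read_state();print(s['qpos'].round(2))"
```

```text
clock: 2.33
eef_pos: [372.3, 272.1, 131.2]
tool_rot: [3.14, -0.0, 2.027]
force: [0.6, -1.0, -0.1]
width: 42.9
gripper_force: 0.0
clock: 2.5
eef_pos: [372.4, 271.2, 131.1]
tool_rot: [-3.141, 0.001, 2.026]
force: [-0.3, 1.2, 0.0]
width: 42.8
gripper_force: 0.0
[-0.81  0.54  0.17  2.13 -0.18  0.49 -0.05]
```

```bash
python3 -m handwheel '[{"delta_pos":[-0.1,0.1,-4],"yaw":0},{"delta_pos":[0,0,-4],"yaw":0},{"delta_pos":[0,0,-3],"yaw":0},{"delta_pos":[0,0,-1.5],"yaw":0},{"delta_pos":[0,0,0],"yaw":0}]' | sed -n 2,4p
python3 -m handwheel '[{"delta_pos":[0,0,0],"yaw":0},{"delta_pos":[0,0,0],"yaw":0},{"delta_pos":[0,0,0],"yaw":0},{"delta_pos":[0,0,0],"yaw":0},{"delta_pos":[0,0,0],"yaw":0},{"delta_pos":[0,0,0],"yaw":0}]' -1
python3 -m handwheel '[{"delta_pos":[0,0,3],"yaw":0},{"delta_pos":[0,0,4],"yaw":0},{"delta_pos":[0,0,4],"yaw":0},{"delta_pos":[0,0,2.8],"yaw":0},{"delta_pos":[0,0,0],"yaw":0}]'
python3 - <<'E'
from h import *
p=get_image("side"); s=status.read_state(); c=proj(p,s["eef_pos"])[0].astype(int)
save("g1.png",cv2.resize(p["color"][c[1]-50:c[1]+50,c[0]-60:c[0]+60],None,fx=5,fy=5,interpolation=cv2.INTER_CUBIC)); print(c,pose(p,s["eef_pos"],60,s["eef_pos"][2]-15,s["eef_pos"][2]+16))
E
```

```text
eef_pos: [367.7, 276.4, 15.2]
tool_rot: [-3.134, -0.005, 2.032]
force: [0.4, -0.8, 0.3]
clock: 3.42
eef_pos: [371.5, 276.9, 21.6]
tool_rot: [3.138, -0.007, 2.03]
force: [-2.7, -2.4, 32.9]
width: 0.3
gripper_force: 16.5
clock: 3.83
eef_pos: [372.9, 277.2, 161.7]
tool_rot: [3.133, -0.007, 2.03]
force: [1.1, 0.0, 0.0]
width: -0.1
gripper_force: 0.0
[239 166] {'n': 16, 'c': array([371. , 271.4]), 'mean': array([369. , 269.6, 168.2]), 'size': array([21.7, 11.5]), 'yaw': 3.091, 'z': array([168.9, 172. ])}
```

View pics/g1.png

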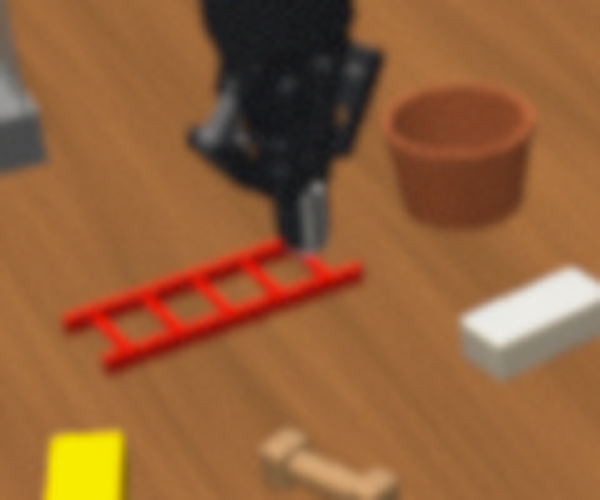

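The gripper is empty: the fast 4 cm rows fell short and drifted, so the fingers shut above the shaft. I re-measure and use smaller rows.

```bash
python3 - <<'E'
from h import *
print(pose(get_image("side"),(371,273),55,10,50),pose(get_image("top"),(371,273),55,10,40))
E
python3 -m handwheel '[{"delta_pos":[-0.1,-0.3,-1.5],"yaw":0},{"delta_pos":[0,-0.2,-2.0],"yaw":0},{"delta_pos":[0,0,-2.5],"yaw":0},{"delta_pos":[0,0,-2.0],"yaw":0},{"delta_pos":[0,0,-2],"yaw":0},{"delta_pos":[0,0,-1],"yaw":0},{"delta_pos":[0,0,0],"yaw":0}]' 0
```

```text
{'n': 194, 'c': array([369.3, 269.9]), 'mean': array([367.7, 266.5,  20.9]), 'size': array([79.3, 24.9]), 'yaw': 2.045, 'z': array([21.4, 27.2])} {'n': 138, 'c': array([375.1, 261.3]), 'mean': array([376.5, 257.7,  22.3]), 'size': array([56.3, 20.6]), 'yaw': 2.034, 'z': array([22.6, 27.9])}
clock: 4.57
eef_pos: [366.6, 268.8, 42.8]
tool_rot: [-3.132, -0.004, 2.029]
force: [0.6, -0.5, 0.2]
width: 42.6
gripper_force: 0.0
```

```bash
python3 -m handwheel '[{"delta_pos":[0,0,0],"yaw":0},{"delta_pos":[0.4,0.2,-1],"yaw":0},{"delta_pos":[0,0,-1],"yaw":0},{"delta_pos":[0,0,-0.8],"yaw":0},{"delta_pos":[0,0,-0.6],"yaw":0},{"delta_pos":[0,0,0],"yaw":0},{"delta_pos":[0,0,0],"yaw":0}]' | head -3
```

```text
clock: 5.15
eef_pos: [372.6, 272.4, 11.3]
tool_rot: [-3.139, -0.004, 2.03]
```

```bash
python3 -m handwheel '[{"delta_pos":[-0.1,-0.1,-0.4],"yaw":0},{"delta_pos":[0,0,-0.3],"yaw":0},{"delta_pos":[0,0,0],"yaw":0}]' | head -3
python3 -m handwheel '[{"delta_pos":[0,0,0],"yaw":0},{"delta_pos":[0,0,0],"yaw":0},{"delta_pos":[0,0,0],"yaw":0},{"delta_pos":[0,0,0],"yaw":0},{"delta_pos":[0,0,0],"yaw":0},{"delta_pos":[0,0,0],"yaw":0}]' -1
```

```text
clock: 5.4
eef_pos: [371.6, 271.5, 4.6]
tool_rot: [-3.139, -0.004, 2.03]
clock: 5.9
eef_pos: [371.8, 271.6, 5.2]
tool_rot: [-3.14, -0.005, 2.03]
force: [-0.6, -0.7, 6.3]
width: 15.4
gripper_force: 58.6
```

```bash
python3 -m handwheel '[{"delta_pos":[0,0,1],"yaw":0},{"delta_pos":[0,0,2.5],"yaw":0},{"delta_pos":[0,0,2.5],"yaw":0},{"delta_pos":[0,0,2.5],"yaw":0},{"delta_pos":[0,0,2.5],"yaw":0},{"delta_pos":[0,0,2],"yaw":0},{"delta_pos":[0,0,0],"yaw":0}]' | sed -n '2p;5,6p'
python3 -m handwheel '[{"delta_pos":[1.6,-2.0,0],"yaw":0.061},{"delta_pos":[1.6,-2.0,0],"yaw":0.061},{"delta_pos":[1.6,-2.0,0],"yaw":0.061},{"delta_pos":[1.6,-2.0,0],"yaw":0.061},{"delta_pos":[1.6,-2.0,0],"yaw":0.061},{"delta_pos":[1.6,-2.0,0],"yaw":0.061},{"delta_pos":[1.6,-2.0,0],"yaw":0.061},{"delta_pos":[1.6,-2.0,0],"yaw":0.061},{"delta_pos":[1.6,-2.0,0],"yaw":0.061},{"delta_pos":[1.6,-2.0,0],"yaw":0.061}]'
python3 -m handwheel '[{"delta_pos":[0,0,0],"yaw":0},{"delta_pos":[0,0,0],"yaw":0},{"delta_pos":[0,0,0],"yaw":0}]'|sed -n '2,3p;5,6p'
python3 - <<'E'
from h import *
p=get_image("side"); s=status.read_state(); e=s["eef_pos"]; print(pose(p,e,60,e[2]-8,e[2]+26)); 
save("c1.png",cv2.resize(p["color"][160:290,290:440],None,fx=4,fy=4,interpolation=cv2.INTER_CUBIC))
E
```

```text
eef_pos: [373.4, 272.4, 137.7]
width: 15.5
gripper_force: 58.7
clock: 7.32
eef_pos: [531.8, 70.3, 133.8]
tool_rot: [-3.138, -0.006, 2.643]
force: [0.5, 0.0, -0.9]
width: 15.9
gripper_force: 58.7
eef_pos: [530.6, 71.8, 133.9]
tool_rot: [-3.138, -0.007, 2.639]
width: 15.6
gripper_force: 58.7
{'n': 275, 'c': array([521.8,  64.5]), 'mean': array([520.5,  64.1, 147.6]), 'size': array([79.4, 25.9]), 'yaw': 2.621, 'z': array([148.3, 156. ])}
```

View pics/c1.png

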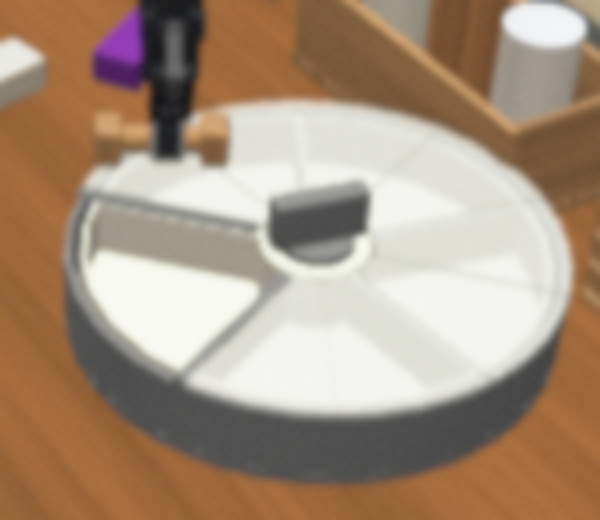

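```bash
python3 -m handwheel '[{"delta_pos":[0.4,-0.2,-1.5],"yaw":0},{"delta_pos":[0,0,-1.5],"yaw":0},{"delta_pos":[0,0,-1.5],"yaw":0},{"delta_pos":[0,0,-1],"yaw":0},{"delta_pos":[0,0,0],"yaw":0},{"delta_pos":[0,0,0],"yaw":0},{"delta_pos":[0,0,0],"yaw":0}]'|sed -n '2,4p'
```

```text
eef_pos: [535.8, 69.8, 80.1]
tool_rot: [-3.139, -0.004, 2.641]
force: [0.9, -0.3, 0.6]
```

```bash
python3 -m handwheel '[{"delta_pos":[0,-0.1,-1.0],"yaw":0},{"delta_pos":[0,0,-1.2],"yaw":0},{"delta_pos":[0,0,-1.2],"yaw":0},{"delta_pos":[0,0,-1],"yaw":0},{"delta_pos":[0,0,-0.8],"yaw":0},{"delta_pos":[0,0,-0.3],"yaw":0},{"delta_pos":[0,0,0],"yaw":0},{"delta_pos":[0,0,0],"yaw":0}]'|sed -n '2,4p'
```

```text
eef_pos: [535.8, 68.3, 24.7]
tool_rot: [-3.139, -0.004, 2.64]
force: [0.4, -0.3, -1.5]
```

Now I release to about 34 mm, lift and look.

```bash
python3 -m handwheel '[{"delta_pos":[0,0,-0.2],"yaw":0},{"delta_pos":[0,0,0],"yaw":0},{"delta_pos":[0,0,0],"yaw":0},{"delta_pos":[0,0,0],"yaw":0}]' -0.25 |sed -n '2,6p'
python3 -m handwheel '[{"delta_pos":[0,0,1],"yaw":0},{"delta_pos":[0,0,1.5],"yaw":0},{"delta_pos":[0,0,2],"yaw":0},{"delta_pos":[0,0,2.5],"yaw":0},{"delta_pos":[0,0,2.5],"yaw":0},{"delta_pos":[0,0,2.5],"yaw":0}]'|sed -n '2,4p'
python3 - <<'E'
from h import *
print(pose(get_image("side"),(533,70),55,22,55), pose(get_image("top"),(533,70),55,22,50), status.read_state()["qpos"].round(2))
E
```

```text
eef_pos: [535.7, 68.1, 22.9]
tool_rot: [-3.139, -0.004, 2.64]
force: [0.4, -1.0, 0.1]
width: 31.8
gripper_force: 0.5
eef_pos: [535.5, 68.6, 144.6]
tool_rot: [-3.139, -0.004, 2.64]
force: [0.8, 0.8, -0.7]
{'n': 499, 'c': array([544.3,  75.1]), 'mean': array([543.2,  76.3,  37.1]), 'size': array([86.7, 57.2]), 'yaw': 2.527, 'z': array([37.6, 46.5])} {'n': 116, 'c': array([520. ,  73.9]), 'mean': array([519.6,  73.8,  37.7]), 'size': array([55.3, 15. ]), 'yaw': 2.7, 'z': array([37.5, 43.1])} [-0.43  0.62  0.39  1.91 -0.36  0.67  1.25]
```

```bash
python3 -m handwheel '[{"delta_pos":[0.25,-2.96,0],"yaw":-0.047},{"delta_pos":[0.25,-2.96,0],"yaw":-0.047},{"delta_pos":[0.25,-2.96,0],"yaw":-0.047},{"delta_pos":[0.25,-2.96,0],"yaw":-0.047},{"delta_pos":[0.25,-2.96,0],"yaw":-0.047},{"delta_pos":[0.25,-2.96,0],"yaw":-0.047},{"delta_pos":[0.25,-2.96,0],"yaw":-0.047}]' 0|sed -n 2,3p
python3 -m handwheel '[{"delta_pos":[0.25,-2.96,-0.5],"yaw":-0.047},{"delta_pos":[0.25,-2.96,-0.5],"yaw":-0.047},{"delta_pos":[0.25,-2.96,-0.5],"yaw":-0.047},{"delta_pos":[0.25,-2.96,-0.5],"yaw":-0.047},{"delta_pos":[0.25,-2.96,-0.5],"yaw":-0.047},{"delta_pos":[0.25,-2.96,-0.5],"yaw":-0.047},{"delta_pos":[0.25,-2.96,-0.5],"yaw":-0.047},{"delta_pos":[0,0,0],"yaw":0},{"delta_pos":[0,0,0],"yaw":0}]'|sed -n 1,3p
python3 - <<'E'
from h import *
p=get_image("top"); s=status.read_state(); print(s["qpos"].round(2))
b=[235,150,315,250]; a=cv2.resize(p["color"][b[1]:b[3],b[0]:b[2]],(400,500),interpolation=cv2.INTER_CUBIC)
q=get_image("side"); c=cv2.resize(q["color"][185:285,300:380],(400,500),interpolation=cv2.INTER_CUBIC)
save("d1.png",np.hstack([a,c])); print(pose(p,(533,70),55,22,50), pose(q,(533,70),50,28,47))
E
```

```text
eef_pos: [552.9, -139.8, 142.7]
tool_rot: [-3.139, -0.005, 2.309]
clock: 11.13
eef_pos: [569.3, -348.1, 107.1]
tool_rot: [-3.137, -0.004, 1.979]
[ 0.23  0.85  0.5   1.57 -0.5   0.85  1.33]
{'n': 208, 'c': array([531.6,  68.7]), 'mean': array([531. ,  68.6,  38.5]), 'size': array([80.9, 20.8]), 'yaw': 2.633, 'z': array([39. , 44.5])} {'n': 325, 'c': array([540.2,  79.5]), 'mean': array([538.8,  72.2,  37.4]), 'size': array([85. , 56.9]), 'yaw': 2.745, 'z': array([37.7, 43.8])}
```

View pics/d1.png

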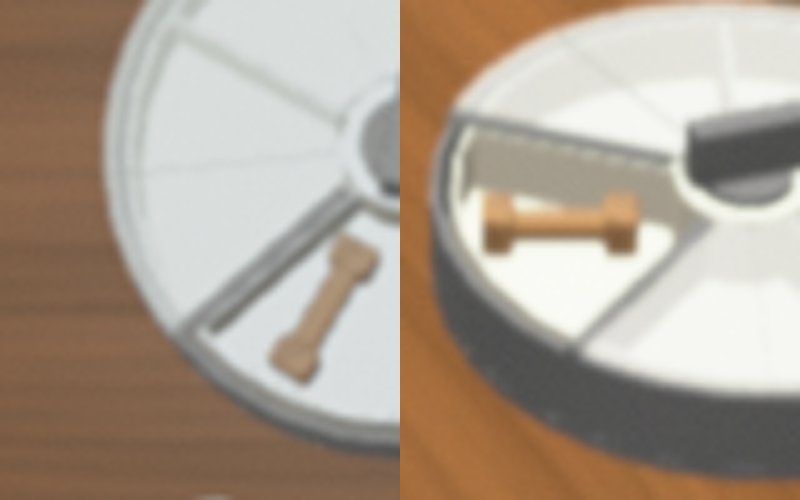

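Dumb-bell A lies well in the bay at (531.6, 68.7), yaw 2.63, with its inner end at about (352,255) in the left crop. Next is dumb-bell B.

```bash
python3 -m handwheel '[{"delta_pos":[0.15,0.25,-1.5],"yaw":0},{"delta_pos":[0,0,-2],"yaw":0},{"delta_pos":[0,0,-2],"yaw":0},{"delta_pos":[0,0,-1.5],"yaw":0},{"delta_pos":[0,0,-1],"yaw":0},{"delta_pos":[0,0,0],"yaw":0},{"delta_pos":[0,0,0],"yaw":0},{"delta_pos":[0,0,0],"yaw":0}]'|sed -n '2,4p'
```

```text
eef_pos: [572.8, -343.9, 28.7]
tool_rot: [-3.14, -0.003, 1.982]
force: [-0.1, -0.3, 0.5]
```

```bash
python3 -m handwheel '[{"delta_pos":[-0.2,-0.1,-1],"yaw":0},{"delta_pos":[0,0,-0.8],"yaw":0},{"delta_pos":[0,0,-0.5],"yaw":0},{"delta_pos":[0,0,0],"yaw":0},{"delta_pos":[0,0,0],"yaw":0}]'|sed -n '2,4p'
python3 -m handwheel '[{"delta_pos":[0,0,0],"yaw":0},{"delta_pos":[0,0,0],"yaw":0},{"delta_pos":[0,0,0],"yaw":0},{"delta_pos":[0,0,0],"yaw":0},{"delta_pos":[0,0,0],"yaw":0}]' -1
```

```text
eef_pos: [569.8, -344.3, 4.0]
tool_rot: [-3.138, -0.005, 1.982]
force: [0.2, -0.5, -0.0]
clock: 12.73
eef_pos: [570.5, -344.8, 5.2]
tool_rot: [-3.139, -0.004, 1.982]
force: [-0.2, 0.0, 3.2]
width: 15.8
gripper_force: 58.8
```

```bash
python3 -m handwheel '[{"delta_pos":[0,0,1],"yaw":0},{"delta_pos":[0,0,2.5],"yaw":0},{"delta_pos":[0,0,2.5],"yaw":0},{"delta_pos":[0,0,2.5],"yaw":0},{"delta_pos":[0,0,2.5],"yaw":0},{"delta_pos":[0,0,2],"yaw":0},{"delta_pos":[0,0,0],"yaw":0}]' | sed -n '2p;5,6p'
python3 -m handwheel '[{"delta_pos":[-0.36,2.575,0],"yaw":0.0885},{"delta_pos":[-0.36,2.575,0],"yaw":0.0885},{"delta_pos":[-0.36,2.575,0],"yaw":0.0885},{"delta_pos":[-0.36,2.575,0],"yaw":0.0885},{"delta_pos":[-0.36,2.575,0],"yaw":0.0885},{"delta_pos":[-0.36,2.575,0],"yaw":0.0885},{"delta_pos":[-0.36,2.575,0],"yaw":0.0885}]' | sed -n '2,3p'
python3 -m handwheel '[{"delta_pos":[-0.36,2.575,0],"yaw":0.0885},{"delta_pos":[-0.36,2.575,0],"yaw":0.0885},{"delta_pos":[-0.36,2.575,0],"yaw":0.0885},{"delta_pos":[-0.36,2.575,0],"yaw":0.0885},{"delta_pos":[-0.36,2.575,0],"yaw":0.0885},{"delta_pos":[-0.36,2.575,0],"yaw":0.0885},{"delta_pos":[-0.36,2.575,0],"yaw":0.0885},{"delta_pos":[0,0,0],"yaw":0},{"delta_pos":[0,0,0],"yaw":0},{"delta_pos":[0,0,0],"yaw":0}]' | sed -n '1,6p'
python3 - <<'E'
from h import *
p=get_image("side"); s=status.read_state(); e=s["eef_pos"]; print(pose(p,e,60,e[2]-8,e[2]+26),s["qpos"].round(2))
E
```

```text
eef_pos: [572.2, -346.5, 139.9]
width: 15.6
gripper_force: 58.7
eef_pos: [544.1, -162.8, 134.3]
tool_rot: [-3.139, -0.005, 2.606]
clock: 14.73
eef_pos: [519.5, 15.3, 134.5]
tool_rot: [-3.138, -0.005, -3.063]
force: [-0.0, -1.1, 0.6]
width: 15.5
gripper_force: 58.7
{'n': 263, 'c': array([517.8,   8.1]), 'mean': array([506.7,   5.3, 147.4]), 'size': array([83.2, 30.8]), 'yaw': 3.129, 'z': array([148.3, 156.6])} [-0.23  0.6   0.21  1.97 -0.2   0.6   1.77]
```

```bash
python3 -m handwheel '[{"delta_pos":[0.2,0.1,-1.5],"yaw":0},{"delta_pos":[0,0,-1.5],"yaw":0},{"delta_pos":[0,0,-1.5],"yaw":0},{"delta_pos":[0,0,-1],"yaw":0},{"delta_pos":[0,0,0],"yaw":0},{"delta_pos":[0,0,0],"yaw":0},{"delta_pos":[0,0,0],"yaw":0}]'|sed -n '2,4p'
```

```text
eef_pos: [522.2, 16.4, 80.1]
tool_rot: [-3.139, -0.004, -3.063]
force: [0.8, -0.2, -0.5]
```

```bash
python3 -m handwheel '[{"delta_pos":[0,0,-1.0],"yaw":0},{"delta_pos":[0,0,-1.2],"yaw":0},{"delta_pos":[0,0,-1.2],"yaw":0},{"delta_pos":[0,0,-1],"yaw":0},{"delta_pos":[0,0,-0.8],"yaw":0},{"delta_pos":[0,0,-0.4],"yaw":0},{"delta_pos":[0,0,0],"yaw":0},{"delta_pos":[0,0,0],"yaw":0}]'|sed -n '2,4p'
python3 -m handwheel '[{"delta_pos":[0,0,-0.1],"yaw":0},{"delta_pos":[0,0,0],"yaw":0},{"delta_pos":[0,0,0],"yaw":0},{"delta_pos":[0,0,0],"yaw":0}]' -0.25 |sed -n '2,6p'
python3 -m handwheel '[{"delta_pos":[0,0,1],"yaw":0},{"delta_pos":[0,0,1.5],"yaw":0},{"delta_pos":[0,0,2],"yaw":0},{"delta_pos":[0,0,2.5],"yaw":0},{"delta_pos":[0,0,2.5],"yaw":0},{"delta_pos":[0,0,3.0],"yaw":0}]'|sed -n '2,4p'
python3 - <<'E'
from h import *
p=get_image("side"); 
save("d2.png",cv2.resize(p["color"][185:285,300:440],(700,500),interpolation=cv2.INTER_CUBIC))
print(pose(p,(525,25),60,34,50))
E
```

```text
eef_pos: [521.8, 16.9, 23.6]
tool_rot: [-3.139, -0.004, -3.062]
force: [-0.5, 0.5, -0.3]
eef_pos: [522.0, 17.0, 23.0]
tool_rot: [-3.139, -0.004, -3.062]
force: [0.8, 0.9, -0.4]
width: 32.2
gripper_force: 0.0
eef_pos: [520.8, 17.0, 148.9]
tool_rot: [-3.139, -0.006, -3.062]
force: [0.2, 0.6, 0.8]
{'n': 262, 'c': array([520.4,  36.7]), 'mean': array([528.1,  34.2,  39.8]), 'size': array([97. , 81.7]), 'yaw': 0.759, 'z': array([39.6, 43.7])}
```

View pics/d2.png

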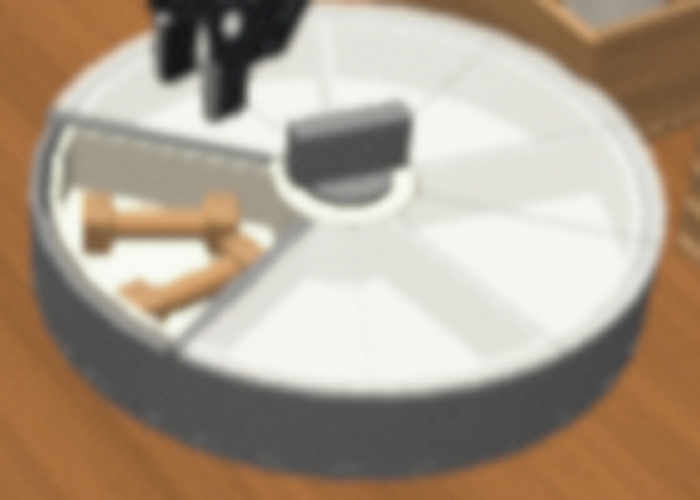

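Both dumb-bells lie flat in the open bay, at about (160,222) and (190,272) in the crop, and the knob is unmoved. Now the knob.

```bash
python3 -m handwheel '[{"delta_pos":[1.62,0.11,0],"yaw":-0.0485},{"delta_pos":[1.62,0.11,0],"yaw":-0.0485},{"delta_pos":[1.62,0.11,0],"yaw":-0.0485},{"delta_pos":[1.62,0.11,0],"yaw":-0.0485},{"delta_pos":[1.62,0.11,0],"yaw":-0.0485},{"delta_pos":[1.62,0.11,0],"yaw":-0.0485},{"delta_pos":[0,0,0],"yaw":0},{"delta_pos":[0,0,0],"yaw":0},{"delta_pos":[0,0,0],"yaw":0}]' 0.1 | sed -n 2,3p
python3 - <<'E'
from h import *
for n in("top","side"): print(pose(get_image(n),(618,23),50,70,112))
E
```

```text
eef_pos: [617.7, 23.5, 147.7]
tool_rot: [-3.139, -0.006, 2.931]
None
{'n': 295, 'c': array([615.6,  20.9]), 'mean': array([614.1,  18.2,  88.9]), 'size': array([64.4, 16.5]), 'yaw': 2.936, 'z': array([ 90.3, 100.5])}
```

```bash
python3 -m handwheel '[{"delta_pos":[0,0,-1],"yaw":0},{"delta_pos":[0,0,-1.5],"yaw":0},{"delta_pos":[0,0,-1.5],"yaw":0},{"delta_pos":[0,0,-1.5],"yaw":0},{"delta_pos":[0,0,-1],"yaw":0},{"delta_pos":[0,0,-0.4],"yaw":0},{"delta_pos":[0,0,0],"yaw":0},{"delta_pos":[0,0,0],"yaw":0}]'|sed -n '2,4p'
python3 -m handwheel '[{"delta_pos":[0,0,0],"yaw":0},{"delta_pos":[0,0,0],"yaw":0},{"delta_pos":[0,0,0],"yaw":0},{"delta_pos":[0,0,0],"yaw":0},{"delta_pos":[0,0,0],"yaw":0}]' -1
```

```text
eef_pos: [619.0, 23.5, 78.8]
tool_rot: [-3.139, -0.004, 2.93]
force: [-0.2, 0.0, 1.2]
clock: 18.85
eef_pos: [619.8, 24.7, 79.8]
tool_rot: [-3.141, -0.003, 2.931]
force: [0.3, 1.6, 6.1]
width: 16.7
gripper_force: 59.3
```

```bash
python3 -m handwheel '[{"delta_pos":[0,0,0],"yaw":-0.09},{"delta_pos":[0,0,0],"yaw":-0.09},{"delta_pos":[0,0,0],"yaw":-0.09},{"delta_pos":[0,0,0],"yaw":-0.09},{"delta_pos":[0,0,0],"yaw":-0.09},{"delta_pos":[0,0,0],"yaw":-0.09},{"delta_pos":[0,0,0],"yaw":-0.09}]'|sed -n '2,6p'
python3 -m handwheel '[{"delta_pos":[0,0,0],"yaw":-0.09},{"delta_pos":[0,0,0],"yaw":-0.09},{"delta_pos":[0,0,0],"yaw":-0.09},{"delta_pos":[0,0,0],"yaw":-0.09},{"delta_pos":[0,0,0],"yaw":-0.09},{"delta_pos":[0,0,0],"yaw":-0.09},{"delta_pos":[0,0,0],"yaw":-0.09},{"delta_pos":[0,0,0],"yaw":0},{"delta_pos":[0,0,0],"yaw":0},{"delta_pos":[0,0,0],"yaw":0}]'|sed -n '1,6p'
```

```text
eef_pos: [619.5, 24.3, 79.8]
tool_rot: [-3.141, -0.004, 2.297]
force: [-0.7, 1.2, 5.5]
width: 16.6
gripper_force: 59.5
clock: 20.27
eef_pos: [619.1, 24.1, 79.8]
tool_rot: [-3.14, -0.005, 1.671]
force: [-1.3, 1.5, 7.9]
width: 16.8
gripper_force: 59.7
```

```bash
python3 -m handwheel '[{"delta_pos":[0,0,0],"yaw":0},{"delta_pos":[0,0,0],"yaw":0},{"delta_pos":[0,0,0],"yaw":0}]' 0.1|sed -n '3,6p'
python3 -m handwheel '[{"delta_pos":[0,0,1],"yaw":0},{"delta_pos":[0,0,1.5],"yaw":0},{"delta_pos":[0,0,2.5],"yaw":0},{"delta_pos":[0,0,2.5],"yaw":0}]'|sed -n '2p'
python3 -m handwheel '[{"delta_pos":[-0.43,1.85,0],"yaw":0.093},{"delta_pos":[-0.43,1.85,0],"yaw":0.093},{"delta_pos":[-0.43,1.85,0],"yaw":0.093},{"delta_pos":[-0.43,1.85,0],"yaw":0.093},{"delta_pos":[-0.43,1.85,0],"yaw":0.093},{"delta_pos":[-0.43,1.85,0],"yaw":0.093},{"delta_pos":[-0.43,1.85,0],"yaw":0.093},{"delta_pos":[-0.43,1.85,0],"yaw":0.093},{"delta_pos":[-0.43,1.85,0],"yaw":0.093}]' 0.5|sed -n '2,3p'
python3 -m handwheel '[{"delta_pos":[-0.43,1.85,0],"yaw":0.093},{"delta_pos":[-0.43,1.85,0],"yaw":0.093},{"delta_pos":[-0.43,1.85,0],"yaw":0.093},{"delta_pos":[-0.43,1.85,0],"yaw":0.093},{"delta_pos":[-0.43,1.85,0],"yaw":0.093},{"delta_pos":[-0.43,1.85,0],"yaw":0.093},{"delta_pos":[-0.43,1.85,0],"yaw":0.093},{"delta_pos":[-0.43,1.85,0],"yaw":0.093},{"delta_pos":[-0.43,1.85,0],"yaw":0.093},{"delta_pos":[0,0,0],"yaw":0}]'|sed -n '1,6p'
python3 - <<'E'
from h import *
p=get_image("top"); q=get_image("side"); print(status.read_state()["qpos"].round(2))
print(pose(p,(618,23),50,70,112),pose(q,(618,23),50,70,112),pose(q,(541,357),58,17,40))
a=cv2.resize(p["color"][120:245,255:380],(400,400),interpolation=cv2.INTER_CUBIC)
b=cv2.resize(q["color"][165:290,300:440],(400,400),interpolation=cv2.INTER_CUBIC); save("t1.png",np.hstack([a,b]))
E
```

```text
tool_rot: [-3.139, -0.004, 1.67]
force: [0.5, 0.5, -0.1]
width: 47.3
gripper_force: 0.0
eef_pos: [618.3, 23.2, 154.4]
eef_pos: [580.1, 190.6, 154.3]
tool_rot: [-3.139, -0.004, 2.511]
clock: 22.43
eef_pos: [539.7, 361.8, 154.0]
tool_rot: [3.141, -0.004, -2.931]
force: [-1.1, 0.8, 0.2]
width: 63.8
gripper_force: 0.0
[-0.78  0.73  0.26  1.6  -0.23  0.85  1.35]
{'n': 197, 'c': array([617.3,  24.1]), 'mean': array([615.4,  23.9,  94.4]), 'size': array([60.4, 15.4]), 'yaw': 1.684, 'z': array([ 97.4, 102.4])} {'n': 281, 'c': array([615.4,  20.8]), 'mean': array([613. ,  16.4,  90.3]), 'size': array([60.5, 19.7]), 'yaw': 1.744, 'z': array([ 92.1, 100.8])} {'n': 257, 'c': array([540.9, 353.6]), 'mean': array([538.5, 350.4,  26.9]), 'size': array([86.7, 34.9]), 'yaw': 0.182, 'z': array([28. , 30.9])}
```

View pics/t1.png

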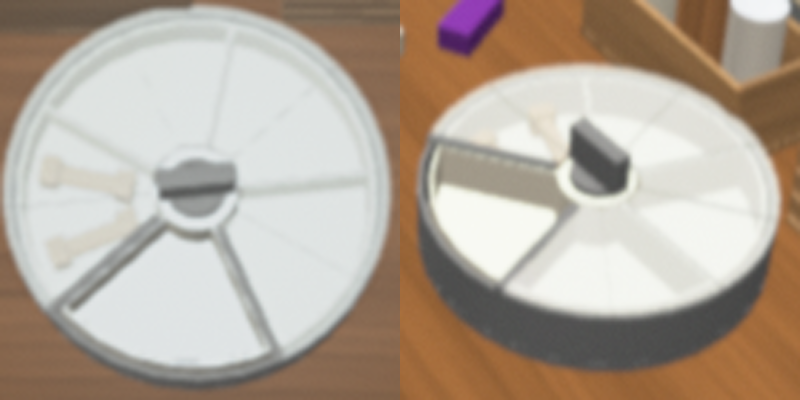

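The turntable stands one click on: the knob yaw is 1.68, both dumb-bells lie under the lid to the left, and an empty bay shows in the opening. Now the block.

```bash
python3 -m handwheel '[{"delta_pos":[0.2,-0.4,-1.5],"yaw":-0.012},{"delta_pos":[0,0,-2],"yaw":0},{"delta_pos":[0,0,-2.5],"yaw":0},{"delta_pos":[0,0,-2],"yaw":0},{"delta_pos":[0,0,-1.5],"yaw":0},{"delta_pos":[0,0,-1],"yaw":0},{"delta_pos":[0,0,0],"yaw":0},{"delta_pos":[0,0,0],"yaw":0},{"delta_pos":[0,0,0],"yaw":0}]'|sed -n '2,4p'
```

```text
eef_pos: [544.6, 352.4, 49.8]
tool_rot: [-3.139, -0.003, -2.952]
force: [-0.1, -0.3, -0.5]
```

```bash
python3 -m handwheel '[{"delta_pos":[-0.2,0.5,-1],"yaw":0.01},{"delta_pos":[0,0,-1.2],"yaw":0},{"delta_pos":[0,0,-1],"yaw":0},{"delta_pos":[0,0,-0.8],"yaw":0},{"delta_pos":[0,0,0],"yaw":0},{"delta_pos":[0,0,0],"yaw":0}]'|sed -n '2,4p'
python3 -m handwheel '[{"delta_pos":[0,0,0],"yaw":0},{"delta_pos":[0,0,0],"yaw":0},{"delta_pos":[0,0,0],"yaw":0},{"delta_pos":[0,0,0],"yaw":0},{"delta_pos":[0,0,0],"yaw":0}]' -1
```

```text
eef_pos: [541.0, 357.0, 7.6]
tool_rot: [-3.138, -0.006, -2.942]
force: [-0.2, 0.4, -0.5]
clock: 24.2
eef_pos: [542.1, 357.9, 9.5]
tool_rot: [-3.139, -0.003, -2.941]
force: [-0.0, -0.5, 3.7]
width: 39.0
gripper_force: 62.3
```

```bash
python3 -m handwheel '[{"delta_pos":[0,0,1],"yaw":0},{"delta_pos":[0,0,2.5],"yaw":0},{"delta_pos":[0,0,2.5],"yaw":0},{"delta_pos":[0,0,2.5],"yaw":0},{"delta_pos":[0,0,2.5],"yaw":0},{"delta_pos":[0,0,2],"yaw":0},{"delta_pos":[0,0,0],"yaw":0}]' | sed -n '2p;5,6p'
python3 -m handwheel '[{"delta_pos":[-0.12,-2.62,0],"yaw":-0.0343},{"delta_pos":[-0.12,-2.62,0],"yaw":-0.0343},{"delta_pos":[-0.12,-2.62,0],"yaw":-0.0343},{"delta_pos":[-0.12,-2.62,0],"yaw":-0.0343},{"delta_pos":[-0.12,-2.62,0],"yaw":-0.0343},{"delta_pos":[-0.12,-2.62,0],"yaw":-0.0343}]' | sed -n '2,3p'
python3 -m handwheel '[{"delta_pos":[-0.12,-2.62,0],"yaw":-0.0343},{"delta_pos":[-0.12,-2.62,0],"yaw":-0.0343},{"delta_pos":[-0.12,-2.62,0],"yaw":-0.0343},{"delta_pos":[-0.12,-2.62,0],"yaw":-0.0343},{"delta_pos":[-0.12,-2.62,0],"yaw":-0.0343},{"delta_pos":[-0.12,-2.62,0],"yaw":-0.0343},{"delta_pos":[0,0,0],"yaw":0},{"delta_pos":[0,0,0],"yaw":0},{"delta_pos":[0,0,0],"yaw":0}]' | sed -n '2,6p'
python3 - <<'E'
from h import *
e=status.read_state()["eef_pos"]; print(pose(get_image("side"),e,62,e[2]-9,e[2]+20))
E
```

```text
eef_pos: [543.9, 358.7, 143.5]
width: 38.7
gripper_force: 61.8
eef_pos: [533.2, 198.9, 137.8]
tool_rot: [-3.138, -0.006, 3.135]
eef_pos: [526.6, 43.7, 138.1]
tool_rot: [-3.139, -0.006, 2.931]
force: [0.6, 1.3, -0.7]
width: 38.5
gripper_force: 61.8
{'n': 286, 'c': array([523.2,  27.8]), 'mean': array([517.8,  26.4, 144.6]), 'size': array([89.3, 33.8]), 'yaw': 2.839, 'z': array([144.8, 155. ])}
```

```bash
python3 -m handwheel '[{"delta_pos":[0.05,0,-1.5],"yaw":0},{"delta_pos":[0,0,-1.5],"yaw":0},{"delta_pos":[0,0,-1.5],"yaw":0},{"delta_pos":[0,0,-1],"yaw":0},{"delta_pos":[0,0,0],"yaw":0},{"delta_pos":[0,0,0],"yaw":0},{"delta_pos":[0,0,0],"yaw":0}]'|sed -n '2,4p'
python3 -m handwheel '[{"delta_pos":[0,0,-1.2],"yaw":0},{"delta_pos":[0,0,-1.2],"yaw":0},{"delta_pos":[0,0,-1.2],"yaw":0},{"delta_pos":[0,0,-1],"yaw":0},{"delta_pos":[0,0,-0.7],"yaw":0},{"delta_pos":[0,0,-0.2],"yaw":0},{"delta_pos":[0,0,0],"yaw":0},{"delta_pos":[0,0,0],"yaw":0}]'|sed -n '2,4p'
```

```text
eef_pos: [528.1, 43.6, 84.1]
tool_rot: [-3.139, -0.004, 2.931]
force: [0.4, 0.5, -1.4]
eef_pos: [528.0, 43.1, 29.0]
tool_rot: [-3.139, -0.004, 2.93]
force: [0.3, 0.8, -2.3]
```

```bash
python3 -m handwheel '[{"delta_pos":[0,0,-0.3],"yaw":0},{"delta_pos":[0,0,0],"yaw":0}]'|sed -n '2,4p'
python3 -m handwheel '[{"delta_pos":[0,0,0],"yaw":0},{"delta_pos":[0,0,0],"yaw":0},{"delta_pos":[0,0,0],"yaw":0},{"delta_pos":[0,0,0],"yaw":0}]' 0.3 |sed -n '2,6p'
python3 -m handwheel '[{"delta_pos":[0,0,1],"yaw":0},{"delta_pos":[0,0,1.5],"yaw":0},{"delta_pos":[0,0,2],"yaw":0},{"delta_pos":[0,0,2.5],"yaw":0},{"delta_pos":[0,0,2.5],"yaw":0},{"delta_pos":[-0.5,2.5,2],"yaw":0},{"delta_pos":[-0.5,3,1],"yaw":0},{"delta_pos":[-0.5,3,0],"yaw":0},{"delta_pos":[-0.5,3,0],"yaw":0},{"delta_pos":[-0.5,3,0],"yaw":0}]'|sed -n '2,4p'
python3 -m handwheel '[{"delta_pos":[-0.5,3,0],"yaw":0},{"delta_pos":[-0.5,2,0],"yaw":0},{"delta_pos":[0,0,0],"yaw":0},{"delta_pos":[0,0,0],"yaw":0},{"delta_pos":[0,0,0],"yaw":0}]'|sed -n '1,4p'
python3 - <<'E'
from h import *
p=get_image("top"); q=get_image("side")
print("block",pose(p,(528,43),62,28,52),pose(q,(528,43),62,32,52),"knob",pose(p,(618,23),50,70,112))
a=cv2.resize(p["color"][120:245,255:380],(400,400),interpolation=cv2.INTER_CUBIC)
b=cv2.resize(q["color"][165:290,300:440],(400,400),interpolation=cv2.INTER_CUBIC); save("e1.png",np.hstack([a,b]))
E
```

```text
eef_pos: [527.8, 43.3, 25.8]
tool_rot: [-3.139, -0.004, 2.93]
force: [0.5, 0.2, -1.9]
eef_pos: [527.8, 43.2, 25.8]
tool_rot: [-3.139, -0.004, 2.93]
force: [-0.9, -0.8, -0.4]
width: 55.8
gripper_force: 0.0
eef_pos: [502.4, 189.7, 151.9]
tool_rot: [-3.14, -0.003, 2.93]
force: [-0.2, 1.5, 0.1]
clock: 29.08
eef_pos: [492.8, 237.2, 151.2]
tool_rot: [-3.138, -0.004, 2.93]
force: [-0.3, -1.4, -0.6]
block {'n': 440, 'c': array([529.1,  41.4]), 'mean': array([528.1,  41.4,  43.6]), 'size': array([85.8, 35.8]), 'yaw': 2.937, 'z': array([44. , 47.3])} {'n': 524, 'c': array([533.9,  48.8]), 'mean': array([534.3,  44.7,  42.7]), 'size': array([103.8,  78.8]), 'yaw': 0.385, 'z': array([44.1, 46.7])} knob {'n': 201, 'c': array([617.5,  24.1]), 'mean': array([615.3,  23.8,  93.3]), 'size': array([60.4, 16.4]), 'yaw': 1.684, 'z': array([ 97. , 101.8])}
```

View pics/e1.png

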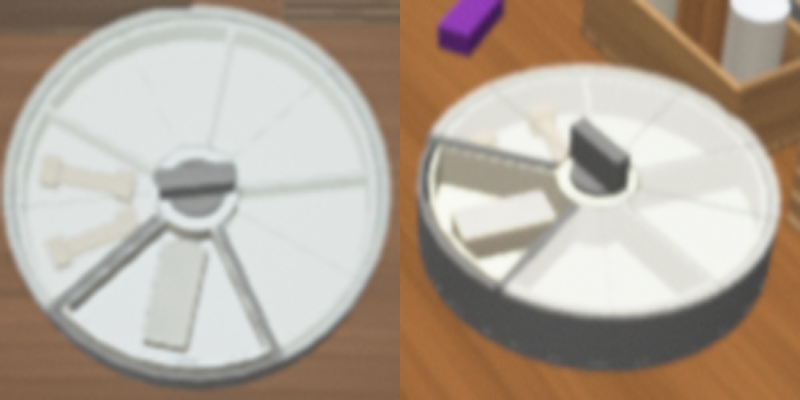

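The block lies flat in the open bay (top at 44 mm), both dumb-bells are in the first bay, and the turntable is home. I hand the job in.

```bash
python3 -c "
from cell import ctrl
print(ctrl.finish_job())"
```

```text
the job is handed in; nothing more can be done
None
```

I handed the job in at about 29 s with both dumb-bells in the first bay, the turntable one click clockwise and home, the mineral block flat in the next bay, and the arm clear; my first grasp of a dumb-bell missed, and the hand-in call returned no verdict.

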